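# Stow the raised power tower in the vanity

### The job

Stow the power tower that stands up out of the vanity: press the release button on its top and, keeping the button held down, push the tower down until it is fully home, its top flush in its ring, then let go so that the button springs back up and locks it. Push with the fingertips on its top only, keep the fingers off the tower's column, and leave the things around it where they are.

Things in the scene. Friction and masses are not known exactly. Their poses are not given: they have to be found in the camera images.
- button_top (a point): centre of the upper face of the raised tower's release button: round, grey, 26 mm across, standing 6 mm above the metal top, 24 mm from the middle of the top towards the tower's front. It moves with the tower and the press. z points up, -x to the tower's front. 192 mm above the vanity top with tower up and button out; 12 mm when stowed with button out.
- tower_button (a joint): press of the release button in m: 0 out, 0.0045 fully down (then still 1.5 mm proud of the tower's top). It springs back; it takes about 2 N to start and 5 N to bottom. The lock is free from 0.0025 on; 0.003 and more counts as held down.
- tower (a joint): how far the tower is pushed down, in m: 0 fully up (start), 0.180 at its lower stop, top flush with the ring. It slides straight down, held by friction: with the button bottomed, 7 to 12 N push it. With the button out it is locked (1 mm of play). The lock catches at 0, 0.060, 0.120 and, stowed, at 0.1775 to 0.180; between these a button let go rises only to about 0.0023.
- tower_cap (a point): centre of the upper face of the raised tower's top, a flat round metal cap 97 mm across and 8 mm thick, 186 mm above the vanity top when up and 6 mm when stowed. Under it stands the column with the socket outlets, 84 mm across, not to be touched. x, y, z axes as at the button; the button is at x = -24 mm.
- bezel_centre (a point): centre, at the height of its upper face, of the fixed metal ring in the vanity top into which the tower sinks: 120 mm across outside, 105 mm inside, 6 mm high. Upright below the cap.
- stowed_tower: a second tower of the same kind, already stowed, at the other place: a flush cap in the same 120 mm ring with the same button 6 mm proud; nothing is to be done to it. Origin at its centre on the vanity top.
- toothbrush: white electric toothbrush lying down, 243 mm long, 28 mm thick; origin under its middle, long axis x, head to +x. Bystander, loose, behind the tower.
- hairpin_tray: shallow silver hairpin tray, 70 x 160 mm, 14 mm high; origin under its middle, long axis y. Bystander, loose, in front of the tower.
- tumbler: upright frosted glass tumbler, 76 mm across, 100 mm tall; origin under its middle. Bystander, loose, beside the tower.
- scalp_massager: round silicone scalp massager standing on its bristles, 86 mm across, 72 mm tall with its grip knob; origin under its middle. Bystander, loose, at the other side of the tower.

How it is judged (in metres and radians):
On the way, in this order (a step that is already met when the one before it is completed fails the run):
1. the release button is pressed while the tower is still up (value of joint tower_button above 0.003 m and value of joint tower below 0.05 m), for 0.05 s.
2. the tower is at its lower stop with the button still held down (value of joint tower above 0.177 m and value of joint tower_button above 0.003 m), for 0.05 s.
At the end, for the whole second after the job is handed in: the tower is fully down (within 3 mm of its lower stop, top flush with the ring), its button has sprung back up (within 1.5 mm) and locked it, everything is at rest, and the bystanders lie within 15 mm of where they were (value of joint tower above 0.177 m and value of joint tower_button below 0.0015 m and velocity of joint tower between -0.005 and 0.005 m/s and velocity of joint tower_button between -0.005 and 0.005 m/s and distance of each of toothbrush, hairpin_tray, tumbler, scalp_massager from where it was at the start of the episode below 0.015 m); the robot touches nothing.
It fails at once if the button was let up on the way, before the tower was home (value of joint tower between 0.01 and 0.17 m and value of joint tower_button below 0.003 m).
It fails at once if the fingers touched the tower's column (contact force between the fingers and tower_c1 above 1 N).
It fails at once if a thing beside the tower was moved or lifted (distance of any of toothbrush, hairpin_tray, tumbler, scalp_massager from where it was at the start of the episode above 0.015 m).
It also fails if it takes over 35 s, if anything falls off the work surface, if the arm or the gripper's body presses on something with over 40 N, if the wrist force passes 120 N, or if a joint passes its speed limit or range.

### The arm

A 6-joint arm with a two-finger parallel gripper is mounted at the origin on the work surface. World frame = base frame: x ahead of the robot, y to its left, z up, the work surface at z = 0. Lengths are in m, angles in degrees, forces in N, time in s.
With the tool pointing down it reaches from about 0.25 to 0.725 m from the base axis. Payload 4 kg.
Tool frame: the origin (TCP) lies on the centre line of the jaws, within the pads' length; the fingertips stand 11 mm ahead of it and the grasp point (between the pads) lies 8 mm behind it; z points along the fingers, y is the line along which they close (so a half turn about z gives the same grasp; the last joint's range is limited). The gripper opens to 85 mm and grips with 20 to 120 N. Pads are 22 mm wide; open, the fingers measure 114 mm over their backs; the gripper's body (76 mm by 85 mm) begins 54 mm behind the grasp point. The pads swing forward as they close: fully open they stand 13 mm farther back than shut.
Start: joints at [68.468, 13.785, 0.286, 76.501, 0, 90], TCP at [0.184, 0.465, 0.242] pointing down, gripper open.
Joint ranges: [-155.79, 155.79], [-60.16, 107.12], [-62.33, 73.08], [-114, 123.19], [-81.49, 82.49], [-180, 180]. Speed limits (degrees/s): [159.86, 159.86, 180, 180, 180, 180].

### API

Orientations are given as [roll, pitch, yaw] about the fixed x, y, z axes, in that order (R = Rz(yaw) Ry(pitch) Rx(roll)).
In Python, from station import env gives the robot as it stands.
- The arm moves only by the tool carry_out, never from a script. Its arguments are lists of equal length, an entry for each row: "grip": the finger opening in cm, from 0 to 8.54; "delta_pos": the shift along the tool's x, y, z in cm, a list of three; "rotation": the turn, a rotation vector about the tool's x, y, z in degrees, a list of three. In form: {"grip": [grip, ...], "delta_pos": [[dx, dy, dz], ...], "rotation": [[wx, wy, wz], ...]}. A call has 1 to 20 rows; each row shifts and turns the commanded pose from where the row before left it, along the tool's axes as they then stand; what a row does not reach is not made up. A row lasts 1/8 s, in which the tool goes at most 62.5 mm and 10.7 degrees, less where a joint would pass 70% of its speed; a pose out of reach is approached as far as the arm can. A call with a gripper value outside its range is refused whole. The fingers move at their own pace and stop on an object; "force" is the grip in N (left out, the last holds). Time passes only in rows, so rows that do not move let the fingers close. It gives the time, the measured TCP pose, the force, the opening and the grip force at its end, in the units of the state.
- env.sense(): the state, without advancing time (a new reading comes with each control period).
- env.grab_frame(name): name is "side" or "top" or "wrist"; returns a dict with "frame" (384x512x3 uint8, blue, green, red), "fx", "fy", "cx", "cy" (pixels), "D" ([k1, k2, p1, p2, k3] as OpenCV has them; the pictures are not rectified), "eye" and "attitude" of the camera in the world. Camera axes: x right, y up, looking along -z (the intrinsics and any distortion apply to the point x, -y, -z); pixel columns grow to the right and rows downward; lengths in m; the calibration is good to about 2 mm. A picture is of the moment at which its call begins. There is no depth.
- env.job_done(): hands the job in; it is judged then, once.
Trained networks look in a picture, given as the dict that the camera call returned (one of the last four; its "shot" number tells which), for a name from the list of things; names that differ only in an ending like _2 or _b are one class to them, and where a whole thing is asked for, a point or a joint stands for the part that bears it (a point fixed in the world has none). Each returns a list of dicts, best first, with "score" (0 to 1); they miss things now and then, are a little off and sometimes report something else, mostly with a low value. They report only what shows in the picture. A call takes as long as a camera call.
- env.spot_in(thing, picture): "xy" ([column, row] in pixels, amid what is visible of it).
- env.outline_of(thing, picture): "region" (384x512 bool, what is visible of it) and "xy" ([column, row] in pixels, amid what is visible of it).
The state is a dict: "time": time; "joint_pos": joint angles; "joint_velocities": joint speeds; "tau": joint torques, N m; "eef_pos": TCP position; "eef_rot": TCP orientation; "ft_force": force on the tool from outside, world axes, zero at the start; "wrist_torque": the same for the moment, N m; "finger_gap": finger opening in m; "finger_force": force on a finger pad.
Only numpy, scipy, OpenCV 4.12 (cv2) and the standard library are available. Lean on these libraries where they do the work, as an engineer would, in place of code of your own. Each camera call takes 0.05 s, during which the arm holds its last target. There are 200 camera calls.

## Working session

There is one attempt and no reset: what is moved stays moved. The work goes in short steps, Python scripts to look and compute and a tool call to move; the robot and the scene stay as the last step left them, time stands still between calls to the robot, and variables do not carry over. Pictures are saved under pics/ and viewed, at most 10 in all, crops included, and the job is handed in when it is done.

Besides the shell and the picture viewer there is one more tool, called after "Request:" by a JSON object that holds its "op" and its "data". carry_out: Moves the arm, as the interface text tells. Its arguments: {"type":"object","properties":{"grip":{"type":"array","items":{"type":"number"}},"delta_pos":{"type":"array","items":{"type":"array","items":{"type":"number"}}},"rotation":{"type":"array","items":{"type":"array","items":{"type":"number"}}},"force":{"type":"number"}},"required":["grip","delta_pos","rotation"]}

```bash
mkdir -p pics; cat > h.py <<'E'
import numpy as np,cv2
from scipy.spatial.transform import Rotation as R
from station import env
def ray(p,xy):
    K=np.array([[p["fx"],0,p["cx"]],[0,p["fy"],p["cy"]],[0,0,1.]])
    u=cv2.undistortPoints(np.array([[xy]],float),K,np.array(p["D"],float))[0,0]
    a=np.array(p["attitude"],float)
    M=a if a.shape==(3,3) else R.from_euler('xyz',a,degrees=True).as_matrix()
    d=M@np.array([u[0],-u[1],-1.]); return np.array(p["eye"],float),d/np.linalg.norm(d)
def atz(p,xy,z):
    e,d=ray(p,xy); return e+d*(z-e[2])/d[2]
def tri(rs):
    A=sum(np.eye(3)-np.outer(d,d) for e,d in rs); b=sum((np.eye(3)-np.outer(d,d))@e for e,d in rs)
    return np.linalg.solve(A,b)
E
python3 - <<'E'
from h import *
ims=[]
for n in("side","top"):
    p=env.grab_frame(n); ims.append(p["frame"]); print(n,p["eye"],p["attitude"],p["fx"])
    for t in("button_top","tower_cap","stowed_tower","toothbrush","hairpin_tray","tumbler","scalp_massager"):
        for s in env.spot_in(t,p)[:2]: print(t,s["xy"],s["score"],atz(p,s["xy"],0).round(3))
for i,n in enumerate(("side","top")): cv2.imwrite(f"pics/{n}1.png",ims[i])
print(env.sense())
E
```

```text
side [ 0.39254402 -0.97830479  1.28833035] [ 39.00914451   0.50135497 -10.72215427] 498.1827445264013
button_top [256.3, 230.1] 0.38 [ 0.572 -0.107  0.   ]
tower_cap [262.0, 244.9] 0.73 [ 0.579 -0.164  0.   ]
stowed_tower [217.7, 161.0] 0.87 [0.497 0.208 0.   ]
toothbrush [258.1, 229.7] 0.66 [ 0.578 -0.106  0.   ]
toothbrush [311.9, 249.5] 0.61 [ 0.724 -0.209  0.   ]
hairpin_tray [210.5, 279.3] 0.56 [ 0.407 -0.252  0.   ]
tumbler [289.4, 301.0] 0.96 [ 0.616 -0.363  0.   ]
scalp_massager [241.0, 212.6] 0.9 [ 0.537 -0.03   0.   ]
top [ 0.44391567 -0.03860515  1.23835419] [  5.59111502   1.08068498 -88.82085273] 362.3570656136061
button_top [332.0, 197.3] 0.47 [ 0.557 -0.26   0.   ]
tower_cap [328.1, 191.0] 0.81 [ 0.579 -0.247  0.   ]
toothbrush [316.7, 152.4] 0.73 [ 0.713 -0.207  0.   ]
hairpin_tray [333.2, 238.0] 0.94 [ 0.418 -0.265  0.   ]
tumbler [373.8, 177.3] 0.82 [ 0.629 -0.406  0.   ]
tumbler [330.1, 189.9] 0.35 [ 0.582 -0.254  0.   ]
scalp_massager [273.8, 195.5] 0.65 [ 0.56 -0.06  0.  ]
{'time': 0.8, 'joint_pos': array([ 6.84693737e+01,  1.37846745e+01,  2.85899994e-01,  7.65018149e+01,
       -9.61322091e-04,  8.99998697e+01]), 'joint_velocities': array([-0.03022201,  0.06107536,  0.07352717, -0.0436302 , -0.04453999,
        0.00155481]), 'tau': array([-1.94739747e-03, -3.72151995e+01,  2.52678144e+01,  9.03956497e-04,
       -6.08593018e-05,  4.28119023e-06]), 'eef_pos': array([0.18350063, 0.46510087, 0.24230862]), 'eef_rot': array([-1.79999411e+02,  9.61320750e-04,  1.58469504e+02]), 'ft_force': array([-0.24364676, -0.19069591, -0.10116652]), 'wrist_torque': array([-0.02268568,  0.00092414,  0.02449247]), 'finger_force': 0.0, 'finger_gap': 0.08528979040070671}
```

View pics/side1.png

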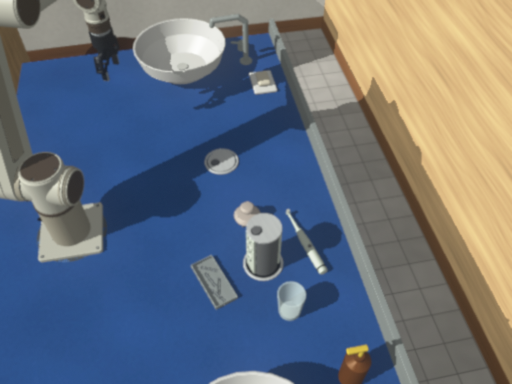

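View pics/top1.png

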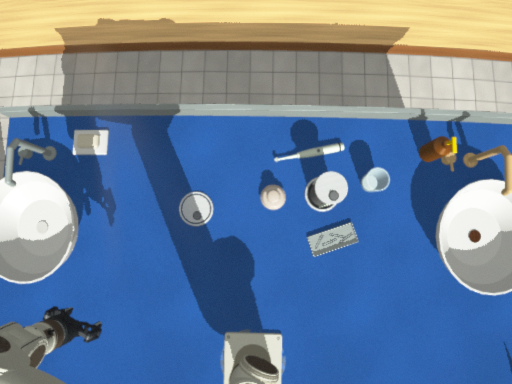

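The side view shows the raised tower at about (263,245), with its button near (257,230). In the top view the cap is near (328,188) and the button near (333,196). The massager, tumbler, tray and brush stand around it, and the stowed tower is at (196,208).

```bash
python3 - <<'E'
from h import *
r={}
for n in("side","top"):
    p=env.grab_frame(n)
    for t in("button_top","tower_cap"):
        s=env.spot_in(t,p); z=.192 if t[0]=="b" else .186
        for q in s[:2]: print(n,t,q["xy"],q["score"],atz(p,q["xy"],z).round(4))
        r.setdefault(t,[]).append(ray(p,s[0]["xy"])) if s else 0
    f=p["frame"]; x,y=((257,235) if n=="side" else (329,190))
    c=cv2.resize(f[y-32:y+32,x-40:x+40],None,fx=9,fy=9,interpolation=cv2.INTER_CUBIC); cv2.imwrite(f"pics/c{n}.png",c)
    for t in("toothbrush","hairpin_tray","tumbler","scalp_massager"):
        for o in env.outline_of(t,p)[:1]:
            ys,xs=np.nonzero(o["region"]); print(t,o["score"],atz(p,(xs.mean(),ys.mean()),.02).round(3))
for t in r: print(t,tri(r[t]))
E
python3 -c "
import cv2,numpy as np
cv2.imwrite('pics/both.png',np.vstack([cv2.resize(cv2.imread('pics/c%s.png'%n),(375,300)) for n in('side','top')]))"
```

```text
side button_top [256.5, 229.6] 0.52 [ 0.5462 -0.235   0.192 ]
side tower_cap [260.4, 246.2] 0.93 [ 0.5467 -0.2846  0.186 ]
toothbrush 0.8 [ 0.714 -0.219  0.02 ]
hairpin_tray 0.71 [ 0.415 -0.272  0.02 ]
tumbler 0.82 [ 0.617 -0.369  0.02 ]
scalp_massager 0.95 [ 0.548 -0.051  0.02 ]
top button_top [334.7, 197.7] 0.58 [ 0.5385 -0.2337  0.192 ]
top tower_cap [331.2, 193.2] 0.55 [ 0.552  -0.2245  0.186 ]
toothbrush 0.69 [ 0.713 -0.201  0.02 ]
hairpin_tray 0.83 [ 0.415 -0.259  0.02 ]
tumbler 0.88 [ 0.618 -0.405  0.02 ]
scalp_massager 0.55 [ 0.554 -0.056  0.02 ]
button_top [ 0.5424875  -0.23422952  0.19078979]
tower_cap [ 0.55843597 -0.23764037  0.1114053 ]
```

View pics/both.png

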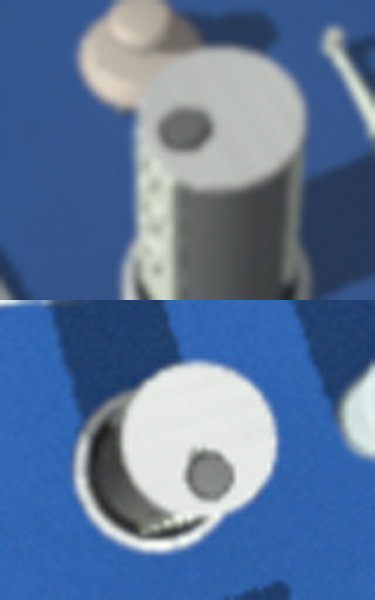

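Request:
{"op": "carry_out", "data": {"grip": [0,0,0,0,0,0], "delta_pos": [[0,0,-4],[0,0,-4],[-3.7,-3.23,0],[-3.7,-3.23,0],[-3.7,-3.23,0],[-3.7,-3.23,0]], "rotation": [[0,0,0],[0,0,0],[0,0,0],[0,0,0],[0,0,0],[0,0,0]], "force": 40}}

```text
time: 2.25
eef_pos: [0.2742, 0.2893, 0.3225]
eef_rot: [180.0, 0.0, 158.5]
ft_force: [-0.1, -0.4, 0.6]
finger_gap: 0.0001
finger_force: 0.0
```

```bash
python3 -c "
from h import *
print(env.sense())"
```

```text
{'time': 2.25, 'joint_pos': array([ 4.65373331e+01,  8.40092067e-01, -2.90509445e+00,  8.62119792e+01,
       -1.18117808e-02,  6.80374462e+01]), 'joint_velocities': array([-51.34090755, -17.21743696, -17.85983822,  -1.04489873,
        -0.17988723, -50.42878594]), 'tau': array([  4.45333913, -26.26891673,  25.95280409,   0.32564289,
         0.1108176 ,   0.7471001 ]), 'eef_pos': array([0.27424303, 0.28928157, 0.32246403]), 'eef_rot': array([1.79964692e+02, 2.69746087e-02, 1.58499874e+02]), 'ft_force': array([-0.12295916, -0.40727877,  0.62831715]), 'wrist_torque': array([ 0.03410628, -0.0463219 ,  0.0220084 ]), 'finger_force': 0.0, 'finger_gap': 0.00012300044616185102}
```

Request:
{"op": "carry_out", "data": {"grip": [0,0,0,0,0,0,0,0,0,0,0,0,0], "delta_pos": [[-4.04,-3.52,0],[-4.04,-3.52,0],[-4.04,-3.52,0],[-4.04,-3.52,0],[-4.04,-3.52,0],[-4.04,-3.52,0],[-4.04,-3.52,0],[-4.04,-3.52,0],[-4.04,-3.52,0],[-4.04,-3.52,0],[-4.04,-3.52,0],[0,0,0],[0,0,0]], "rotation": [[0,0,0],[0,0,0],[0,0,0],[0,0,0],[0,0,0],[0,0,0],[0,0,0],[0,0,0],[0,0,0],[0,0,0],[0,0,0],[0,0,0],[0,0,0]]}}

```text
time: 3.88
eef_pos: [0.5447, -0.2325, 0.3218]
eef_rot: [180.0, -0.1, 158.4]
ft_force: [-0.5, 0.4, 0.2]
finger_gap: -0.0
finger_force: 0.0
```

```bash
python3 - <<'E'
from h import *
p=env.grab_frame("wrist"); print(p["eye"],p["attitude"],p["fx"])
for t in("button_top","tower_cap"):
    for o in env.outline_of(t,p)[:2]:
        (c,ax,an)=cv2.fitEllipse(np.argwhere(o["region"])[:,::-1].astype(np.float32)) if o["region"].sum()>20 else (o["xy"],0,0)
        z=.192 if t[0]=="b" else .186
        print(t,o["score"],o["xy"],o["region"].sum(),atz(p,o["xy"],z).round(4))
cv2.imwrite("pics/w1.png",p["frame"]); print(env.sense()["joint_pos"],env.sense()["ft_force"])
E
```

```text
[ 0.47099499 -0.20336588  0.45357464] [-1.79312767e+01  5.35627744e-03  6.85139424e+01] 339.91049478247066
button_top 0.86 [251.9, 187.1] 792 [ 0.5477 -0.2311  0.192 ]
tower_cap 0.75 [268.6, 194.4] 10773 [ 0.5605 -0.2211  0.186 ]
[-2.30271443e+01  2.40374642e+01  2.66483829e+01  9.25636748e+01
  6.53209674e-03 -1.57691342e+00] [0.02180946 0.76211111 0.48130814]
```

View pics/w1.png

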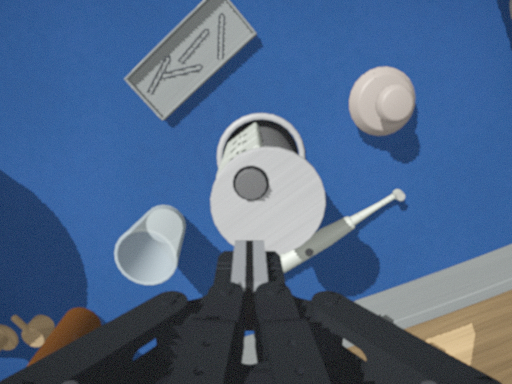

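The wrist view shows the button at about (251,183), the cap centred near (268,201), and the closed fingertips at (249,245). I'll refine the button position with an edge fit.

```bash
python3 - <<'E'
from h import *
p=env.grab_frame("wrist"); g=cv2.cvtColor(p["frame"],cv2.COLOR_BGR2GRAY)
w=(g[163:205,230:273]<130).astype(np.uint8)
n,l,s,c=cv2.connectedComponentsWithStats(w)
for i in range(1,n):
    if s[i,4]>200: xy=c[i]+[230,163]; print(xy,s[i],atz(p,xy,.191).round(4))
print(atz(p,(268,201),.186).round(4), env.sense()["eef_pos"])
E
```

```text
[250.8173913 183.8447205] [  2   3  36  34 805] [ 0.5458 -0.2303  0.191 ]
[ 0.5665 -0.2228  0.186 ] [ 0.54480413 -0.2314541   0.32328823]
```

Request:
{"op": "carry_out", "data": {"grip": [0,0,0,0,0,0,0,0,0,0,0], "delta_pos": [[0,0,2.5],[0,0,2.5],[0,0,2.5],[0,0,2],[0,0,1],[0,0,0.5],[0,0,0.3],[0,0,0.2],[0,0,0.2],[0,0,0.2],[0,0,0]], "rotation": [[0,0,0],[0,0,0],[0,0,0],[0,0,0],[0,0,0],[0,0,0],[0,0,0],[0,0,0],[0,0,0],[0,0,0],[0,0,0]]}}

```text
time: 5.45
eef_pos: [0.5451, -0.2327, 0.2033]
eef_rot: [-180.0, 0.0, 158.5]
ft_force: [0.2, -1.6, 0.8]
finger_gap: 0.0001
finger_force: 0.0
```

Request:
{"op": "carry_out", "data": {"grip": [0,0,0,0], "delta_pos": [[0,0,0.2],[0,0,0.2],[0,0,0.1],[0,0,0]], "rotation": [[0,0,0],[0,0,0],[0,0,0],[0,0,0]]}}

```text
time: 5.95
eef_pos: [0.5451, -0.2327, 0.1988]
eef_rot: [-180.0, 0.0, 158.5]
ft_force: [-0.0, 0.1, 4.3]
finger_gap: 0.0001
finger_force: 2.4
```

```bash
python3 - <<'E'
from h import *
p=env.grab_frame("wrist"); cv2.imwrite("pics/w2.png",p["frame"]); s=env.sense(); print(s["ft_force"],s["eef_pos"],s["wrist_torque"])
E
```

```text
[-1.06839663  0.23483786  4.85615761] [ 0.54512548 -0.23275961  0.1987105 ] [ 0.06374244  0.26909462 -0.03888228]
```

View pics/w2.png

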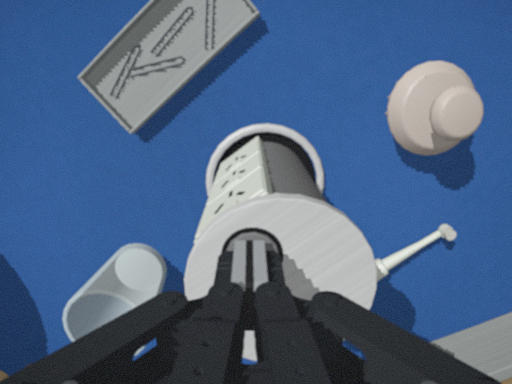

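The fingertips are centred on the button with about 4.5 N on it, so it is nearly bottomed. Now I'll push it down smoothly.

Request:
{"op": "carry_out", "data": {"grip": [0,0,0,0,0,0,0,0,0,0,0,0,0,0,0,0,0,0,0,0], "delta_pos": [[0,0,0.2],[0,0,0.5],[0,0,0.8],[0,0,1],[0,0,1],[0,0,1],[0,0,1],[0,0,1],[0,0,1],[0,0,1],[0,0,1],[0,0,1],[0,0,1],[0,0,1],[0,0,1],[0,0,1],[0,0,0.9],[0,0,0.7],[0,0,0.5],[0,0,0.3]], "rotation": [[0,0,0],[0,0,0],[0,0,0],[0,0,0],[0,0,0],[0,0,0],[0,0,0],[0,0,0],[0,0,0],[0,0,0],[0,0,0],[0,0,0],[0,0,0],[0,0,0],[0,0,0],[0,0,0],[0,0,0],[0,0,0],[0,0,0],[0,0,0]]}}

```text
time: 8.5
eef_pos: [0.5452, -0.2328, 0.0298]
eef_rot: [-180.0, 0.0, 158.5]
ft_force: [-2.3, 0.6, 8.2]
finger_gap: -0.0002
finger_force: 4.1
```

Request:
{"op": "carry_out", "data": {"grip": [0,0,0,0,0,0], "delta_pos": [[0,0,0.3],[0,0,0.3],[0,0,0.25],[0,0,0.15],[0,0,0.1],[0,0,0.05]], "rotation": [[0,0,0],[0,0,0],[0,0,0],[0,0,0],[0,0,0],[0,0,0]]}}

```text
time: 9.25
eef_pos: [0.5452, -0.2328, 0.0185]
eef_rot: [-180.0, 0.0, 158.5]
ft_force: [-3.1, 0.8, 10.9]
finger_gap: 0.0
finger_force: 5.3
```

Request:
{"op": "carry_out", "data": {"grip": [0,0,0], "delta_pos": [[0,0,0.1],[0,0,0.05],[0,0,0]], "rotation": [[0,0,0],[0,0,0],[0,0,0]]}}

```text
time: 9.62
eef_pos: [0.5452, -0.2328, 0.0184]
eef_rot: [-180.0, 0.1, 158.5]
ft_force: [-4.2, 1.3, 15.9]
finger_gap: -0.0
finger_force: 8.0
```

The force is rising without any further motion, so the tower is at its stop. I'll release it.

Request:
{"op": "carry_out", "data": {"grip": [0,0,0,0,0,0,0,0,0], "delta_pos": [[0,0,-0.2],[0,0,-0.3],[0,0,-0.6],[0,0,-1.5],[0,0,-3],[0,0,-4],[0,0,-4],[0,0,0],[0,0,0]], "rotation": [[0,0,0],[0,0,0],[0,0,0],[0,0,0],[0,0,0],[0,0,0],[0,0,0],[0,0,0],[0,0,0]]}}

```text
time: 10.75
eef_pos: [0.5447, -0.2325, 0.1523]
eef_rot: [180.0, -0.0, 158.5]
ft_force: [0.2, -0.2, -0.7]
finger_gap: 0.0001
finger_force: 0.0
```

```bash
python3 - <<'E'
from h import *
p=env.grab_frame("wrist"); cv2.imwrite("pics/w3.png",p["frame"]); print(env.sense()["eef_pos"])
E
```

```text
[ 0.54423948 -0.23232271  0.15140823]
```

View pics/w3.png

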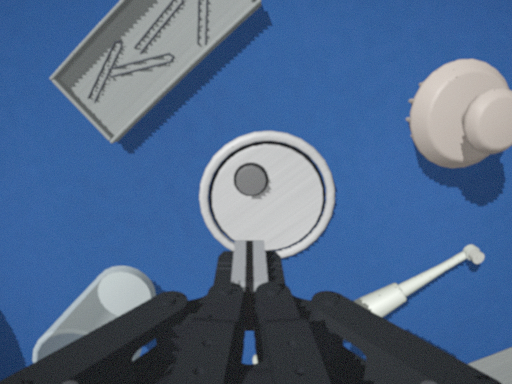

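The cap sits flush in its ring, centred near (267,195). The button is out at (251,179) and the bystanders haven't moved.

```bash
python3 -c "
from station import env
print(env.job_done())"
```

```text
the job is handed in; nothing more can be done
None
```

The tower is pushed down to its stop and looks flush in its ring with the button back up; the bystanders look unmoved, and I handed the job in at about 11 s (no verdict was returned).

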